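# Return the gauge case through the sprung flap of the tool-return box

### The job

Hand back the borrowed gauge case: set the small black case flat on the wooden landing of the tool-return box, in front of the orange flap, then push it endways through the sprung flap so that it slides down the chute and the flap swings shut behind it. Leave the other things on the bench where they are.

Things in the scene. Friction and masses are not known exactly. Their poses are not given: they have to be found in the camera images.
- gauge_case: Small hard black case, 51 mm wide (its x, from -24 to +27 mm), 70 mm long (its y, +-35 mm), 38 mm high; 0.12 to 0.26 kg, rigid, shut. Origin at the centre of its underside, z up. It starts lying flat on the worktop, turned anyhow. Grasp it across its 51 mm width.
- return_box: Plywood tool-return box, fixed, 130 mm wide. Origin on the worktop below the middle of the gateway's front face; its x points into the box, y left as one faces it, z up. Open step (landing) in front, x -110 to 0 mm; roofed box behind, x 0 to 160 mm. The roof's top is 60 mm above the landing and covers all from x = 16 mm back, so nothing goes in from above.
- return_landing (a point): Middle of the landing's top, 55 mm before the gateway's front face, 100 mm above the worktop. The landing is flat wood without rims, 130 mm wide (box y +-65), and runs from x = -110 to 6 mm in the box's frame.
- return_gate (a point): Middle of the gateway at landing height, on the front wall's front face; axes as the box. Wall 6 mm thick, gateway 66 mm wide (y +-33), 49 mm high: the case enters only with its 70 mm length along x. Once its middle is past the landing's end (x = 6 mm) it tips and slides in by itself, or after a little more push of its tail towards the front face; fingers need not go under the lintel.
- return_floor (a point): Middle of the padded floor inside the box, 6 mm above the worktop, at the foot of a 65 degree chute plate that starts at the landing's end. The inside is 114 mm wide and reaches to x = 152 mm in the box's frame.
- return_flap (a joint): Angle of the orange flap (62 mm wide, 46 mm long, 3 mm thick), hung from a rod along the box's y, 9 mm behind the front face and 52 mm above the landing. 0 = shut, hanging straight down across the gateway; grows to 1.5 as its lower edge is pushed into the box. Weak closing spring: it takes under 2 N of push by the case and swings shut by itself.
- flap_edge (a point): Middle of the flap's lower edge (about 2 mm above the landing when shut).
- lube_bottle: Small black bottle with a green tip, a bystander, 38 mm across, 121 high.
- pedal: Black flat pedal, a bystander, 67 mm wide, 120 mm long with its spindle, 23 mm high.
There are look-alikes about, which are no part of the job. Leave any blue, purple or yellow look-alike of the gauge_case alone.

How it is judged (in metres and radians):
On the way, in this order (a step that is already met when the one before it is completed fails the run):
1. the case is set flat on the landing in front of the shut flap (x of gauge_case in the frame of return_gate between -0.115 and -0.025 m and y of gauge_case in the frame of return_gate between -0.06 and 0.06 m and z of gauge_case in the frame of return_gate between -0.006 and 0.006 m and angle between gauge_case's own z axis and vertical below 0.15 rad and value of joint return_flap below 0.15 rad and contact force between gauge_case and return_box above 0.3 N), for 0.1 s.
2. the case stands in the gateway and holds the flap pushed inwards (value of joint return_flap above 0.5 rad and x of gauge_case in the frame of return_gate above -0.04 m and contact force between gauge_case and return_flap above 0.05 N), for 0.04 s.
At the end, for the whole second after the job is handed in: The case lies at rest inside the box, down the chute (its origin within the box and at least 25 mm below the landing's level), and the flap hangs shut (within 0.1 rad) (x of gauge_case in the frame of return_gate between 0.008 and 0.155 m and y of gauge_case in the frame of return_gate between -0.058 and 0.058 m and z of gauge_case in the frame of return_gate below -0.025 m and linear speed of gauge_case below 0.02 m/s and value of joint return_flap below 0.1 rad); the robot touches nothing.
It fails at once if the pedal or the lube bottle is moved by more than 30 mm (distance of any of pedal, lube_bottle from where it was at the start of the episode above 0.03 m).
It also fails if it takes over 38 s, if anything falls off the work surface, if the arm or the gripper's body presses on something with over 40 N, if the wrist force passes 120 N, or if a joint passes its speed limit or range.

### The arm

A 7-joint arm with a two-finger parallel gripper is mounted at the origin on a cart in front of the work surface, level with it; the furniture and walls round the work are solid. World frame = base frame: x ahead of the robot, y to its left, z up, the work surface at z = 0. Lengths are in mm, angles in rad, forces in N, time in s.
With the tool pointing down it reaches from about 400 to 900 mm from the base axis. Payload 5.5 kg.
Tool frame: the origin (TCP) lies on the centre line of the jaws, within the pads' length; the fingertips stand 8 mm ahead of it and the grasp point (between the pads) lies 11 mm behind it (r.tcp_to_tips is the z of the fingertips in the tool frame, in mm); z points along the fingers, x is the direction in which the jaws open and shut, and the axes are right-handed (so a half turn about z gives the same grasp; the last joint's range is limited). The gripper opens to 85 mm and grips with 20 to 120 N. Pads are 22 mm wide; open, the fingers measure 114 mm over their backs; the gripper's body (76 mm by 85 mm) begins 54 mm behind the grasp point. The pads swing forward as they close: fully open they stand 13 mm farther back than shut.
Start: joints at [-0.956, 0.501, -0.427, 1.55, 0.221, 1.138, -0.21], TCP at [223.945, 610.203, 239.31] pointing down, gripper open.
Joint ranges: [-2.88, 2.88], [-0.31, 2.03], [-1.54, 1.56], [0.2, 2.42], [-1.41, 4.55], [0.19, 2.02], [-2.57, 2.57]. Speed limits (rad/s): [2.57, 2.57, 3.14, 3.14, 3.14, 3.14, 3.14].

### API

Orientations are given as a unit quaternion [w, x, y, z].
In Python, from bench import r, optics gives the robot as it stands.
- The arm moves only by the tool apply_moves, never from a script. Its argument "deltas" is a list of rows, each an object of numbers: "dx", "dy", "dz": the shift along the tool's x, y, z in m; "wx", "wy", "wz": the turn, a rotation vector about the tool's x, y, z in rad. A call has 1 to 12 rows; each row is the pose to reach, as a shift and turn from the pose commanded when the call began, along the tool's axes at that moment; what a row does not reach only later rows make up. A row lasts 1/10 s, in which the tool goes at most 50 mm and 8.59 degrees, less where a joint would pass 70% of its speed; a pose out of reach is approached as far as the arm can. A call with a gripper value outside its range is refused whole. "gripper" is the opening, from -1 (shut) to 1 (fully open), set as the call begins (left out, the last holds). The fingers move at their own pace and stop on an object; the grip force is fixed at half the most. Time passes only in rows, so rows that repeat a pose let the fingers close. It gives the time, the measured TCP pose, the force and the opening at its end, in the units of the state.
- r.get_obs(): the state, without advancing time (a new reading comes with each control period).
- optics.read_camera(name): name is "scene" or "top"; returns the picture (480x640x3 uint8, red, green, blue); there is no depth.
- optics.calibration(name): a dict with "fx", "fy", "cx", "cy" (pixels), "dist" ([k1, k2, p1, p2, k3] as OpenCV has them; the pictures are not rectified), "rvec" (rotation vector, rad) and "tvec" (3), from world to camera coordinates, as OpenCV has them. Camera axes: x right, y down, z forward; pixel columns grow to the right and rows downward; lengths in mm; the calibration is good to about 2 mm. A picture is of the moment at which its call begins. calibration takes no time and is no camera call.
- r.sign_off(): hands the job in, once; it reports no verdict.
The state is a dict: "t": time; "joint_positions": joint angles; "dq": joint speeds; "joint_efforts": joint torques, N m; "eef_pos": TCP position; "eef_rot": TCP orientation; "contact_force": force on the tool from outside, world axes, zero at the start; "moment": the same for the moment, N m; "opening": opening from 0.0 (shut) to 1.0 (fully open).
Only numpy, scipy, OpenCV 4.12 (cv2) and the standard library are available. Lean on these libraries where they do the work, as an engineer would, in place of code of your own. Each camera call takes 0.05 s, during which the arm holds its last target. There are 200 camera calls.

## Working session

There is one attempt and no reset: what is moved stays moved. The work goes in short steps, Python scripts to look and compute and a tool call to move; the robot and the scene stay as the last step left them, time stands still between calls to the robot, and variables do not carry over. Pictures are saved under pics/ and viewed, about 8 in all and at most 12, crops included, and the job is handed in when it is done.

Besides the shell and the picture viewer there is one more tool, called as name(argument=value, ...) on one line, values as JSON. apply_moves: Moves the arm, as the interface text tells. Its arguments: {"type":"object","properties":{"deltas":{"type":"array"},"gripper":{"type":"number"}},"required":["deltas"]}

```bash
mkdir -p pics; python3 - <<'E'
from bench import r, optics
import cv2, numpy as np
for n in ("scene","top"):
    im=optics.read_camera(n); cv2.imwrite(f"pics/{n}0.png",im[:,:,::-1])
    print(n,optics.calibration(n))
o=r.get_obs(); print(o, r.tcp_to_tips)
E
```

```text
scene {'fx': 447.9388774616323, 'fy': 447.9388774616323, 'cx': 321.5016416415944, 'cy': 238.88352147730978, 'dist': array([0.032961, 0.      , 0.      , 0.      , 0.      ]), 'rvec': array([ 2.47757287, -0.9316549 ,  0.25755948]), 'tvec': array([-325.23193527,  414.47036147, 1123.20131807])}
top {'fx': 567.7617236973725, 'fy': 567.7617236973725, 'cx': 329.77225343197586, 'cy': 238.12093119590668, 'dist': array([-0.08386622,  0.        ,  0.        ,  0.        ,  0.        ]), 'rvec': array([ 2.11691981, -2.1050546 ,  0.21192417]), 'tvec': array([  78.05605153,  528.5264653 , 1727.46389414])}
{'t': 0.1, 'joint_positions': array([-0.95577909,  0.50176428, -0.42677714,  1.55128053,  0.22081184,
        1.13830069, -0.21027776]), 'dq': array([-5.05675325e-05, -9.27735207e-04, -1.11814655e-03, -2.24408698e-03,
        1.24960237e-03,  7.52085835e-04,  2.82484630e-04]), 'joint_efforts': array([-1.23104313e-02, -5.70804012e+01, -5.83884448e+00, -2.81752127e+01,
        1.05640540e-02,  5.35276107e-03, -9.31150964e-06]), 'eef_pos': array([223.85375624, 609.62406745, 238.38099697]), 'eef_rot': array([ 4.68028289e-04,  8.19929734e-01,  5.72463541e-01, -7.10936612e-04]), 'contact_force': array([ 0.45884991, -0.43186666, -0.37915934]), 'moment': array([-0.01598731, -0.00665066, -0.00605156]), 'opening': 0.9981950120596956} 8.0
```

View pics/scene0.png

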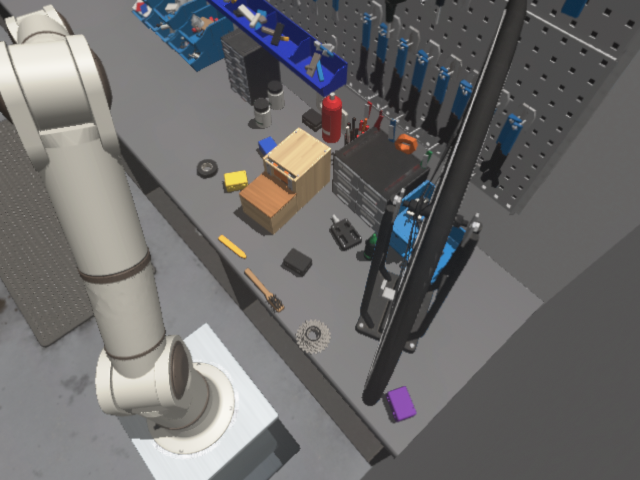

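View pics/top0.png

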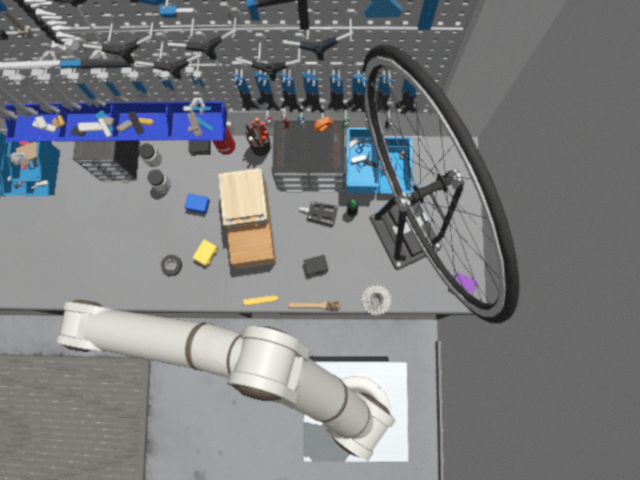

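Black candidates for the case are top (316,266) / scene (297,262) in the open, and top (200,146) / scene (312,118) at the back by the extinguisher. The wheel-like ring and the pedal (top 322,213) do not fit. Next I enlarge both candidates and the box.

```bash
cat > h.py <<'E'
import numpy as np, cv2
from bench import r, optics
def cam(n):
    c=optics.calibration(n); K=np.array([[c['fx'],0,c['cx']],[0,c['fy'],c['cy']],[0,0,1]])
    R=cv2.Rodrigues(c['rvec'])[0]; return K,c['dist'],R,np.array(c['tvec'])
def ray(n,px):
    K,d,R,t=cam(n); u=cv2.undistortPoints(np.array(px,float).reshape(-1,1,2),K,d)[:,0]
    return -R.T@t, np.c_[u,np.ones(len(u))]@R
def plane(n,px,z):
    o,d=ray(n,px); return o+d*((z-o[2])/d[:,2])[:,None]
def proj(n,P):
    K,d,R,t=cam(n); return cv2.projectPoints(np.array(P,float).reshape(-1,1,3),cv2.Rodrigues(R)[0],t,K,d)[0][:,0]
def shot(n,f):
    im=np.ascontiguousarray(optics.read_camera(n)[:,:,::-1]); cv2.imwrite(f"pics/{f}.png",im); return im
E
python3 - <<'E'
from h import *
s=cv2.imread('pics/scene0.png'); t=cv2.imread('pics/top0.png')
def crop(im,x,y,w,h,W,H): return cv2.resize(im[y:y+h,x:x+w],(W,H),interpolation=cv2.INTER_CUBIC)
a=np.hstack([crop(s,265,235,65,50,390,300),crop(t,290,245,52,40,390,300)])
b=np.hstack([crop(s,230,120,110,115,390,300)*1,crop(t,175,130,104,140,390,300)])
out=np.clip(np.vstack([a,b])*1.6,0,255).astype(np.uint8); cv2.imwrite('pics/c1.png',out)
print("cands",plane('top',[[316,266],[200,146]],38),plane('scene',[[297,262],[312,118]],38))
E
```

```text
cands [[441.9649829  123.79201743  38.        ]
 [840.40875488 512.04040689  38.        ]] [[442.79103671 117.45933323  38.        ]
 [840.0906489  513.04299383  38.        ]]
```

View pics/c1.png

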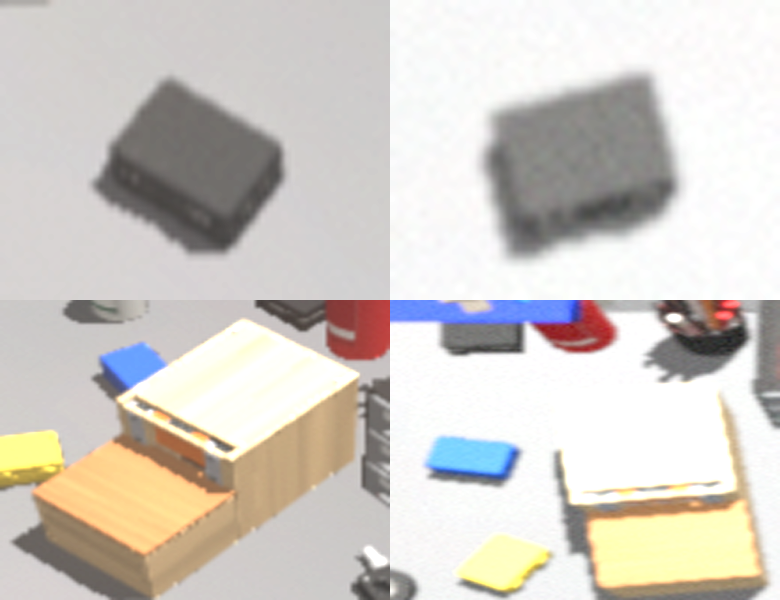

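The crop shows a black, latched case, about 70x51, at scene (297,262) / top (316,266): this is the one meant. The back object at top (200,146) is half under the shelf. The box's landing and orange flap are clear. Now I measure.

```bash
python3 - <<'E'
from h import *
np.set_printoptions(precision=1,suppress=True)
def quad(P):
    P=np.array(P); e=np.roll(P,-1,0)-P
    print(' c',P.mean(0),'len',np.linalg.norm(e,axis=1),'ang',np.degrees(np.arctan2(e[:,1],e[:,0])))
sc=lambda p:np.array(p)/6+[265,235]-.4
tc=lambda p:(np.array(p)-[390,0])/7.5+[290,245]-.4
quad(plane('scene',sc([(172,78),(283,148),(232,222),(110,150)]),38))
quad(plane('top',tc([(493,108),(650,75),(675,180),(518,215)]),38))
# masks
for n in('scene','top'):
    im=cv2.imread(f'pics/{n}0.png'); hsv=cv2.cvtColor(im,cv2.COLOR_BGR2HSV)
    x,y,w,h=(230,120,110,115) if n=='scene' else (215,155,65,120)
    sub=np.zeros(im.shape[:2],np.uint8); sub[y:y+h,x:x+w]=1
    for p in ([(270,190)] if n=='scene' else [(250,243)])+[(298,152) if n=='scene' else (243,195)]: print(n,p,hsv[p[1],p[0]],im[p[1],p[0]])
    land=(hsv[...,0]>7)&(hsv[...,0]<20)&(hsv[...,1]>115)&(hsv[...,2]>110)&(sub>0)
    roof=(hsv[...,0]>10)&(hsv[...,0]<28)&(hsv[...,1]<120)&(hsv[...,1]>40)&(hsv[...,2]>165)&(sub>0)
    for nm,m,z in(('land',land,100),('roof',roof,160)):
        m=cv2.morphologyEx(m.astype(np.uint8),cv2.MORPH_OPEN,np.ones((3,3)))
        c=max(cv2.findContours(m,0,2)[0],key=cv2.contourArea)
        W=plane(n,c[:,0],z)[:,:2].astype(np.float32)
        print(n,nm,'minrect',cv2.minAreaRect(W))
        ap=cv2.approxPolyDP(c,4,True)[:,0]; print(ap.tolist()); quad(plane(n,ap,z)[:,:2])
E
```

```text
c [449.7 122.3  38. ] len [66.2 45.7 70.1 48.5] ang [ -76.3 -162.4  106.    12.8]
 c [448.8 125.5  38. ] len [67.3 45.8 67.2 46.6] ang [ -77.6 -166.4  103.    13.8]
scene (270, 190) [ 13 136 197] [ 92 137 197]
scene (298, 152) [ 19  84 233] [156 205 233]
scene land minrect ((499.1584167480469, 324.0516052246094), (103.70803833007812, 133.33843994140625), 8.583189964294434)
[[260, 175], [240, 194], [272, 216], [293, 194]]
 c [498.8 322.5] len [ 88.8 124.4  96.5 123.3] ang [-168.8  -79.2   11.9  104.4]
scene roof minrect ((645.0546264648438, 345.1936340332031), (144.9525909423828, 131.70477294921875), 8.498260498046875)
[[297, 128], [269, 156], [301, 175], [329, 147]]
 c [646.5 344.9] len [135.9 117.8 132.4 122.6] ang [-167.   -77.3   11.   101.1]
top (250, 243) [ 15 111 216] [122 170 216]
top (243, 195) [ 19  61 239] [182 219 239]
top land minrect ((547.1370849609375, 330.8271179199219), (17.00874900817871, 115.58866119384766), 8.599188804626465)
[[267, 225], [230, 232]]
 c [547.6 330.9] len [115.7 115.7] ang [101.3 -78.7]
top roof minrect ((635.1971435546875, 344.47235107421875), (160.48367309570312, 132.35354614257812), 8.367770195007324)
[[260, 169], [219, 174], [223, 224], [226, 218], [261, 214], [265, 202]]
 c [621.7 343.5] len [125.5 157.1  20.1 105.2  38.6 105.4] ang [  97.4 -172.9  -23.9  -83.1  -16.3   10.1]
```

```bash
cat >> h.py <<'E'
from scipy.spatial.transform import Rotation as Ro
def go(p,ang):  # world TCP target, tool-x heading in deg, tool down -> delta for the move call
    o=r.get_obs(); q=o['eef_rot']; R0=Ro.from_quat([*q[1:],q[0]]); a=np.radians(ang)
    R1=Ro.from_matrix(np.array([[np.cos(a),np.sin(a),0],[np.sin(a),-np.cos(a),0],[0,0,-1]]))
    print('d(m)',np.round(R0.inv().apply(np.array(p)-o['eef_pos'])/1000,4),'w',np.round((R0.inv()*R1).as_rotvec(),4),
      'pos',np.round(o['eef_pos'],1),'t',round(o['t'],2),'op',round(o['opening'],3),'F',np.round(o['contact_force'],1))
E
python3 - <<'E'
from h import *
go([449.5,124,240],13.5)
# box edges refined: top landing mask with softer threshold
im=cv2.imread('pics/top0.png'); hsv=cv2.cvtColor(im,cv2.COLOR_BGR2HSV)
m=np.zeros(im.shape[:2],np.uint8); m[222:275,215:285]=1
m&=((hsv[...,1]>80)&(hsv[...,2]>120)).astype(np.uint8)
c=max(cv2.findContours(m,0,2)[0],key=cv2.contourArea)
print(cv2.minAreaRect(plane('top',c[:,0],100)[:,:2].astype(np.float32)),plane('top',cv2.approxPolyDP(c,4,True)[:,0],100))
E
```

```text
d(m) [-0.3781  0.3792 -0.001 ] w [8.000e-04 1.600e-03 9.834e-01] pos [223.9 609.6 238.4] t 0.1 op 0.998 F [ 0.5 -0.4 -0.4]
((501.712890625, 324.63702392578125), (116.04460906982422, 135.11952209472656), 8.5256986618042) [[568.3872151  268.25115445 100.        ]
 [536.24850936 393.82413877 100.        ]
 [436.77657526 377.38791265 100.        ]
 [456.03271957 252.93009614 100.        ]]
```

apply_moves(deltas=[{"dx": -0.378, "dy": 0.379, "dz": 0.0, "wz": 0.983}, {"dx": -0.378, "dy": 0.379, "dz": 0.0, "wz": 0.983}, {"dx": -0.378, "dy": 0.379, "dz": 0.0, "wz": 0.983}, {"dx": -0.378, "dy": 0.379, "dz": 0.0, "wz": 0.983}, {"dx": -0.378, "dy": 0.379, "dz": 0.0, "wz": 0.983}, {"dx": -0.378, "dy": 0.379, "dz": 0.0, "wz": 0.983}, {"dx": -0.378, "dy": 0.379, "dz": 0.0, "wz": 0.983}, {"dx": -0.378, "dy": 0.379, "dz": 0.0, "wz": 0.983}, {"dx": -0.378, "dy": 0.379, "dz": 0.0, "wz": 0.983}, {"dx": -0.378, "dy": 0.379, "dz": 0.0, "wz": 0.983}, {"dx": -0.378, "dy": 0.379, "dz": 0.0, "wz": 0.983}, {"dx": -0.378, "dy": 0.379, "dz": 0.0, "wz": 0.983}], gripper=1)

```text
invalid input at $.deltas[0]: expected keys dx, dy, dz, wx, wy, wz
```

apply_moves(deltas=[{"dz": 0.0}, {"dz": 0.0}, {"dz": 0.0}])

```text
invalid input at $.deltas[0]: expected keys dx, dy, dz, wx, wy, wz
```

```bash
python3 - <<'E'
from h import *
go([449.5,124,15],13.5); print(r.get_obs()['joint_positions'])
E
```

```text
d(m) [-0.3778  0.3792  0.224 ] w [8.000e-04 1.600e-03 9.834e-01] pos [223.9 609.6 238.4] t 0.1 op 0.998 F [ 0.5 -0.4 -0.4]
[-0.95577909  0.50176428 -0.42677714  1.55128053  0.22081184  1.13830069
 -0.21027776]
```

All keys are needed in every row.

apply_moves(deltas=[{"dx": -0.378, "dy": 0.379, "dz": 0, "wx": 0, "wy": 0, "wz": 0.983}, {"dx": -0.378, "dy": 0.379, "dz": 0, "wx": 0, "wy": 0, "wz": 0.983}, {"dx": -0.378, "dy": 0.379, "dz": 0, "wx": 0, "wy": 0, "wz": 0.983}, {"dx": -0.378, "dy": 0.379, "dz": 0, "wx": 0, "wy": 0, "wz": 0.983}, {"dx": -0.378, "dy": 0.379, "dz": 0, "wx": 0, "wy": 0, "wz": 0.983}, {"dx": -0.378, "dy": 0.379, "dz": 0, "wx": 0, "wy": 0, "wz": 0.983}, {"dx": -0.378, "dy": 0.379, "dz": 0, "wx": 0, "wy": 0, "wz": 0.983}, {"dx": -0.378, "dy": 0.379, "dz": 0, "wx": 0, "wy": 0, "wz": 0.983}, {"dx": -0.378, "dy": 0.379, "dz": 0, "wx": 0, "wy": 0, "wz": 0.983}, {"dx": -0.378, "dy": 0.379, "dz": 0, "wx": 0, "wy": 0, "wz": 0.983}, {"dx": -0.378, "dy": 0.379, "dz": 0, "wx": 0, "wy": 0, "wz": 0.983}, {"dx": -0.378, "dy": 0.379, "dz": 0, "wx": 0, "wy": 0, "wz": 0.983}], gripper=1)

```text
t: 1.3
eef_pos: [451.2, 119.0, 239.2]
eef_rot: [0.001, 0.994, 0.113, 0.0]
contact_force: [-0.4, 0.3, 0.0]
opening: 0.998
```

```bash
python3 - <<'E'
from h import *
go([449.5,124,240],13.5); print(r.get_obs()['joint_positions'])
E
```

```text
d(m) [-0.0006 -0.0053 -0.0009] w [ 0.0022 -0.     -0.0087] pos [451.2 119.  239.2] t 1.3 op 0.998 F [-0.4  0.3  0. ]
[-3.23562900e-01  1.41574506e-01  7.20489620e-03  2.00639964e+00
  1.37495583e-03  9.93801885e-01 -9.02570848e-02]
```

apply_moves(deltas=[{"dx": 0, "dy": 0, "dz": 0.1, "wx": 0, "wy": 0, "wz": 0}, {"dx": 0, "dy": 0, "dz": 0.1, "wx": 0, "wy": 0, "wz": 0}, {"dx": 0, "dy": 0, "dz": 0.1, "wx": 0, "wy": 0, "wz": 0}, {"dx": 0, "dy": 0, "dz": 0.1, "wx": 0, "wy": 0, "wz": 0}, {"dx": 0, "dy": 0, "dz": 0.1, "wx": 0, "wy": 0, "wz": 0}])

```text
t: 1.8
eef_pos: [451.0, 125.8, 141.5]
eef_rot: [-0.0, 0.993, 0.118, 0.002]
contact_force: [-0.5, 0.4, 0.1]
opening: 1.002
```

```bash
python3 - <<'E'
from h import *
go([449.5,124,15],13.5)
shot('scene','s1')
cv2.imwrite('pics/s1c.png',cv2.resize(cv2.imread('pics/s1.png')[190:310,220:380],(800,600),interpolation=cv2.INTER_CUBIC))
E
```

```text
d(m) [-0.0024  0.0015  0.1265] w [-0.0005 -0.0034  0.0011] pos [451.  125.8 141.5] t 1.8 op 1.002 F [-0.5  0.4  0.1]
```

View pics/s1c.png

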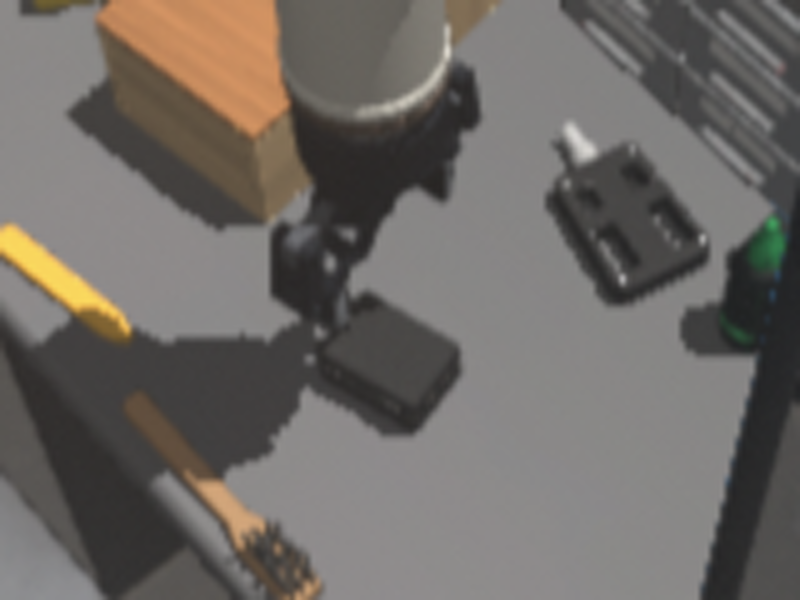

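The gripper hangs over the case (crop centre about (388,360)), with its jaws across the 51 mm width. The way down is free.

apply_moves(deltas=[{"dx": -0.002, "dy": 0.001, "dz": 0.05, "wx": 0, "wy": -0.003, "wz": 0}, {"dx": -0.002, "dy": 0.001, "dz": 0.09, "wx": 0, "wy": -0.003, "wz": 0}, {"dx": -0.002, "dy": 0.001, "dz": 0.11, "wx": 0, "wy": -0.003, "wz": 0}, {"dx": -0.002, "dy": 0.001, "dz": 0.126, "wx": 0, "wy": -0.003, "wz": 0}, {"dx": -0.002, "dy": 0.001, "dz": 0.126, "wx": 0, "wy": -0.003, "wz": 0}, {"dx": -0.002, "dy": 0.001, "dz": 0.126, "wx": 0, "wy": -0.003, "wz": 0}])

```text
t: 2.45
eef_pos: [449.3, 123.9, 14.9]
eef_rot: [-0.0, 0.993, 0.118, -0.0]
contact_force: [-0.2, -0.2, 0.5]
opening: 1.0
```

apply_moves(deltas=[{"dx": 0, "dy": 0, "dz": 0, "wx": 0, "wy": 0, "wz": 0}, {"dx": 0, "dy": 0, "dz": 0, "wx": 0, "wy": 0, "wz": 0}, {"dx": 0, "dy": 0, "dz": 0, "wx": 0, "wy": 0, "wz": 0}, {"dx": 0, "dy": 0, "dz": 0, "wx": 0, "wy": 0, "wz": 0}, {"dx": 0, "dy": 0, "dz": 0, "wx": 0, "wy": 0, "wz": 0}, {"dx": 0, "dy": 0, "dz": 0, "wx": 0, "wy": 0, "wz": 0}, {"dx": 0, "dy": 0, "dz": 0, "wx": 0, "wy": 0, "wz": 0}, {"dx": 0, "dy": 0, "dz": 0, "wx": 0, "wy": 0, "wz": 0}], gripper=-1)

```text
t: 3.25
eef_pos: [449.1, 123.8, 14.8]
eef_rot: [-0.0, 0.993, 0.118, -0.0]
contact_force: [-1.1, 0.0, 10.8]
opening: 0.576
```

```bash
python3 - <<'E'
from h import *
go([449.5,124,215],98.5)
E
```

```text
d(m) [ 4.000e-04 -2.000e-04 -2.002e-01] w [-3.0000e-04 -0.0000e+00 -1.4829e+00] pos [449.1 123.8  14.8] t 3.25 op 0.576 F [-1.1  0.  10.8]
```

apply_moves(deltas=[{"dx": 0, "dy": 0, "dz": -0.03, "wx": 0, "wy": 0, "wz": 0}, {"dx": 0, "dy": 0, "dz": -0.07, "wx": 0, "wy": 0, "wz": 0}, {"dx": 0, "dy": 0, "dz": -0.11, "wx": 0, "wy": 0, "wz": 0}, {"dx": 0, "dy": 0, "dz": -0.15, "wx": 0, "wy": 0, "wz": 0}, {"dx": 0, "dy": 0, "dz": -0.19, "wx": 0, "wy": 0, "wz": -0.1}, {"dx": 0, "dy": 0, "dz": -0.2, "wx": 0, "wy": 0, "wz": -0.2}, {"dx": 0, "dy": 0, "dz": -0.2, "wx": 0, "wy": 0, "wz": -0.33}, {"dx": 0, "dy": 0, "dz": -0.2, "wx": 0, "wy": 0, "wz": -0.46}, {"dx": 0, "dy": 0, "dz": -0.2, "wx": 0, "wy": 0, "wz": -0.59}, {"dx": 0, "dy": 0, "dz": -0.2, "wx": 0, "wy": 0, "wz": -0.72}, {"dx": 0, "dy": 0, "dz": -0.2, "wx": 0, "wy": 0, "wz": -0.85}, {"dx": 0, "dy": 0, "dz": -0.2, "wx": 0, "wy": 0, "wz": -0.98}])

```text
t: 4.45
eef_pos: [447.8, 123.2, 213.4]
eef_rot: [-0.001, 0.819, 0.573, -0.002]
contact_force: [0.3, 0.3, -2.6]
opening: 0.576
```

```bash
python3 - <<'E'
from h import *
a=np.radians(8.5); ex=np.array([np.cos(a),np.sin(a),0]); g=np.array([554.5,332.5,0])
p=g-52*ex; p[2]=180; print(p); go(p,98.5)
E
```

```text
[503.07117511 324.81391062 180.        ]
d(m) [ 0.2084 -0.017   0.033 ] w [-0.0032  0.0012 -0.4979] pos [447.8 123.2 213.4] t 4.45 op 0.576 F [ 0.3  0.3 -2.6]
```

Case lifted: −2.6 N is its weight. Next I carry it over the landing.

apply_moves(deltas=[{"dx": 0.03, "dy": -0.002, "dz": 0, "wx": 0, "wy": 0, "wz": -0.1}, {"dx": 0.07, "dy": -0.006, "dz": 0, "wx": 0, "wy": 0, "wz": -0.2}, {"dx": 0.11, "dy": -0.009, "dz": 0, "wx": 0, "wy": 0, "wz": -0.3}, {"dx": 0.15, "dy": -0.012, "dz": 0.01, "wx": 0, "wy": 0, "wz": -0.4}, {"dx": 0.19, "dy": -0.015, "dz": 0.02, "wx": 0, "wy": 0, "wz": -0.498}, {"dx": 0.208, "dy": -0.017, "dz": 0.033, "wx": 0, "wy": 0, "wz": -0.498}, {"dx": 0.208, "dy": -0.017, "dz": 0.033, "wx": 0, "wy": 0, "wz": -0.498}, {"dx": 0.208, "dy": -0.017, "dz": 0.033, "wx": 0, "wy": 0, "wz": -0.498}, {"dx": 0.208, "dy": -0.017, "dz": 0.033, "wx": 0, "wy": 0, "wz": -0.498}])

```text
t: 5.35
eef_pos: [504.8, 322.8, 180.3]
eef_rot: [-0.0, 0.655, 0.755, -0.002]
contact_force: [0.5, 0.2, -2.1]
opening: 0.58
```

```bash
python3 - <<'E'
from h import *
go([503,324.8,120],98.5)
s=shot('scene','s2')
t=shot('top','t2')
f=lambda im,x,y,w,h:cv2.resize(im[y:y+h,x:x+w],(400,400),interpolation=cv2.INTER_CUBIC)
cv2.imwrite('pics/c2.png',np.hstack([f(s,225,115,120,120),f(t,200,160,100,120)]))
E
```

```text
d(m) [ 0.0023 -0.0013  0.0603] w [-0.0029  0.0014 -0.0067] pos [504.8 322.8 180.3] t 5.35 op 0.58 F [ 0.5  0.2 -2.1]
```

View pics/c2.png

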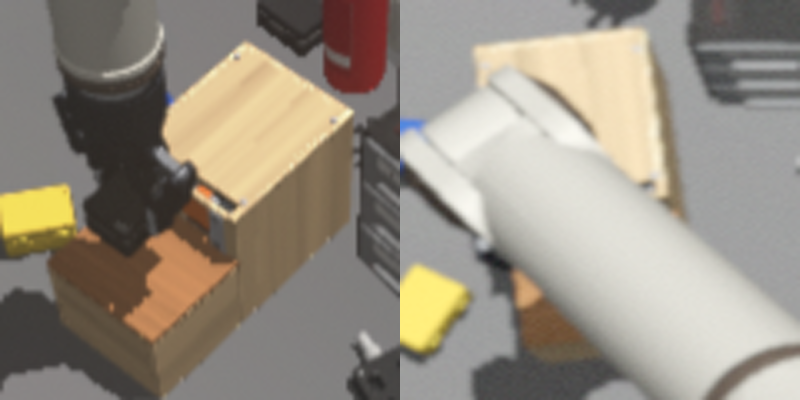

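The case hangs square over the landing in scene crop left (about (130,215)), before the shut orange flap at (200,205). The arm hides it in the top view. I lower it gently.

apply_moves(deltas=[{"dx": 0.002, "dy": -0.001, "dz": 0.02, "wx": -0.003, "wy": 0.001, "wz": -0.006}, {"dx": 0.002, "dy": -0.001, "dz": 0.04, "wx": -0.003, "wy": 0.001, "wz": -0.006}, {"dx": 0.002, "dy": -0.001, "dz": 0.05, "wx": -0.003, "wy": 0.001, "wz": -0.006}, {"dx": 0.002, "dy": -0.001, "dz": 0.058, "wx": -0.003, "wy": 0.001, "wz": -0.006}, {"dx": 0.002, "dy": -0.001, "dz": 0.062, "wx": -0.003, "wy": 0.001, "wz": -0.006}, {"dx": 0.002, "dy": -0.001, "dz": 0.064, "wx": -0.003, "wy": 0.001, "wz": -0.006}, {"dx": 0.002, "dy": -0.001, "dz": 0.065, "wx": -0.003, "wy": 0.001, "wz": -0.006}, {"dx": 0.002, "dy": -0.001, "dz": 0.065, "wx": -0.003, "wy": 0.001, "wz": -0.006}])

```text
t: 6.25
eef_pos: [503.4, 326.4, 115.4]
eef_rot: [-0.0, 0.652, 0.758, 0.001]
contact_force: [0.5, -0.1, -2.6]
opening: 0.576
```

apply_moves(deltas=[{"dx": -0.001, "dy": 0, "dz": 0.001, "wx": 0, "wy": 0, "wz": 0}, {"dx": -0.001, "dy": 0, "dz": 0.002, "wx": 0, "wy": 0, "wz": 0}, {"dx": -0.001, "dy": 0, "dz": 0.002, "wx": 0, "wy": 0, "wz": 0}])

```text
t: 6.55
eef_pos: [503.6, 326.1, 114.9]
eef_rot: [-0.0, 0.652, 0.758, 0.001]
contact_force: [-2.9, -0.4, 8.3]
opening: 0.576
```

apply_moves(deltas=[{"dx": 0, "dy": 0, "dz": 0, "wx": 0, "wy": 0, "wz": 0}, {"dx": 0, "dy": 0, "dz": 0, "wx": 0, "wy": 0, "wz": 0}, {"dx": 0, "dy": 0, "dz": 0, "wx": 0, "wy": 0, "wz": 0}, {"dx": 0, "dy": 0, "dz": 0, "wx": 0, "wy": 0, "wz": 0}, {"dx": 0, "dy": 0, "dz": 0, "wx": 0, "wy": 0, "wz": 0}], gripper=0.8)

```text
t: 7.05
eef_pos: [503.2, 325.1, 112.8]
eef_rot: [-0.0, 0.652, 0.758, 0.0]
contact_force: [0.3, 0.4, -0.4]
opening: 0.9
```

apply_moves(deltas=[{"dx": 0, "dy": 0, "dz": -0.03, "wx": 0, "wy": 0, "wz": 0}, {"dx": 0, "dy": 0, "dz": -0.07, "wx": 0, "wy": 0, "wz": 0}, {"dx": 0, "dy": 0, "dz": -0.1, "wx": 0, "wy": 0, "wz": 0}, {"dx": 0, "dy": 0, "dz": -0.1, "wx": 0, "wy": 0, "wz": 0}, {"dx": 0, "dy": 0, "dz": -0.1, "wx": 0, "wy": 0, "wz": 0}])

```text
t: 7.55
eef_pos: [503.7, 325.3, 213.7]
eef_rot: [0.0, 0.652, 0.758, 0.001]
contact_force: [-0.8, -0.3, -1.0]
opening: 0.899
```

```bash
python3 - <<'E'
from h import *
a=np.radians(8.5); ex=np.array([np.cos(a),np.sin(a),0]); g=np.array([554.5,332.5,0])
p=g-130*ex; p[2]=210; print(p); go(p,98.5)
s=shot('scene','s3')
cv2.imwrite('pics/c3.png',cv2.resize(s[135:235,225:345],(720,600),interpolation=cv2.INTER_CUBIC))
E
```

```text
[425.92793776 313.28477655 210.        ]
d(m) [-0.0003 -0.0787  0.0036] w [ 0.0016 -0.0013  0.0008] pos [503.7 325.3 213.7] t 7.55 op 0.899 F [-0.8 -0.3 -1. ]
```

View pics/c3.png

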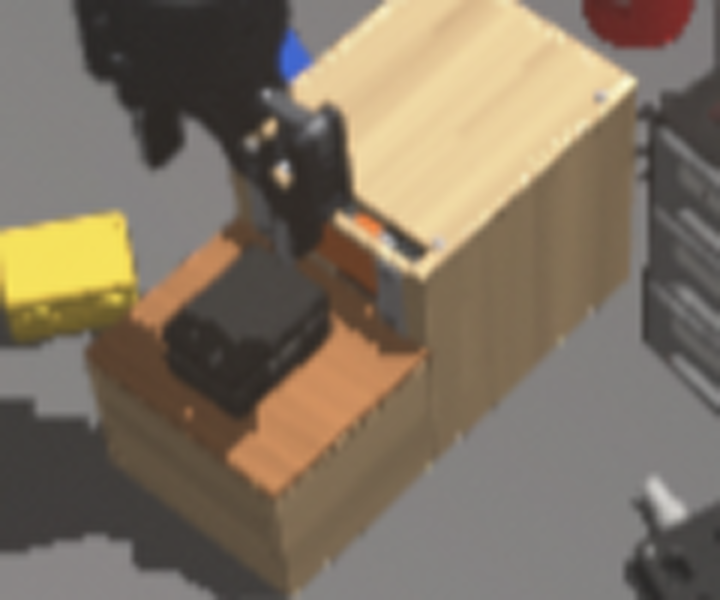

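The case sits flat on the landing (crop centre about (248,330)), the flap is shut, and the case looks slightly left of the middle. I back off, shut the fingers and measure its sideways offset.

apply_moves(deltas=[{"dx": 0, "dy": -0.03, "dz": 0, "wx": 0, "wy": 0, "wz": 0}, {"dx": 0, "dy": -0.07, "dz": 0, "wx": 0, "wy": 0, "wz": 0}, {"dx": 0, "dy": -0.079, "dz": 0, "wx": 0, "wy": 0, "wz": 0}, {"dx": 0, "dy": -0.079, "dz": 0, "wx": 0, "wy": 0, "wz": 0}, {"dx": 0, "dy": -0.079, "dz": 0, "wx": 0, "wy": 0, "wz": 0}, {"dx": 0, "dy": -0.079, "dz": 0, "wx": 0, "wy": 0, "wz": 0}, {"dx": 0, "dy": -0.079, "dz": 0, "wx": 0, "wy": 0, "wz": 0}], gripper=-1)

```text
t: 8.3
eef_pos: [426.2, 313.3, 212.7]
eef_rot: [-0.0, 0.653, 0.757, 0.0]
contact_force: [0.3, 0.5, -0.3]
opening: 0.002
```

```bash
python3 - <<'E'
from h import *
np.set_printoptions(precision=1,suppress=True)
a=np.radians(8.5); ex=np.array([np.cos(a),np.sin(a),0]); ey=np.array([-ex[1],ex[0],0]); g=np.array([554.5,332.5,0])
s=shot('scene','s4')
out=cv2.resize(s[135:235,225:345],(720,600),interpolation=cv2.INTER_CUBIC)
box=lambda P:np.c_[(P-g)@ex,(P-g)@ey]
c=lambda p:np.array(p)/6+[225,135]-.4
print('case top',box(plane('scene',c([(170,322),(240,388),(328,300),(255,245)]),138)))
print('landing',box(plane('scene',c([(88,350),(275,495),(425,352)]),100)))
print('roof/lintel right front, back right',box(plane('scene',c([(425,270),(637,82)]),160)))
# predicted: gateway jambs y=+-33 bottom, landing corners, axis
W=lambda x,y,z:g+x*ex+y*ey+[0,0,z]
pts=[W(-110,65,100),W(-110,-65,100),W(0,-65,100),W(16,-65,160),W(16,65,160),W(160,-65,160),W(0,-33,100),W(0,33,100)]
for p in proj('scene',pts):
    u=(p-[225,135]+.4)*6; cv2.circle(out,tuple(int(v) for v in u),4,(255,0,255),-1)
cv2.imwrite('pics/c4.png',out); go(g-112*ex+[0,0,122],98.5)
E
```

```text
case top [[-82.6  20.7]
 [-88.6 -31.1]
 [-24.1 -27.7]
 [-22.9  21.7]]
landing [[-104.1   62.4]
 [-106.   -65.4]
 [   2.6  -64.1]]
roof/lintel right front, back right [[  7.7 -63. ]
 [162.2 -65.6]]
d(m) [-0.   0.   0.1] w [-0. -0. -0.] pos [426.  313.3 212.7] t 8.35 op -0.001 F [-1.1  0.3  0.1]
```

View pics/c4.png

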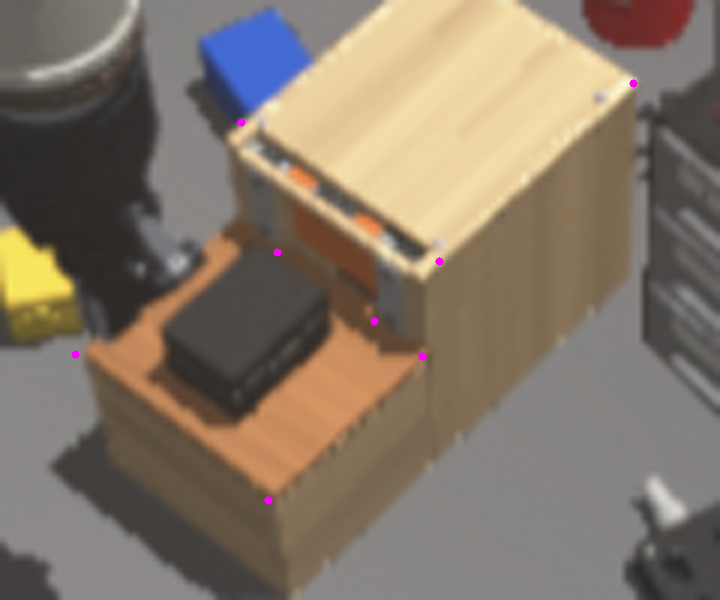

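The projected model (magenta) fits the box to about 3 mm. The case is within about 3 mm of centre and 2° of square, and the gateway leaves ±7 mm. I go down behind it and push slowly.

apply_moves(deltas=[{"dx": 0, "dy": 0, "dz": 0.04, "wx": 0, "wy": 0, "wz": 0}, {"dx": 0, "dy": 0, "dz": 0.08, "wx": 0, "wy": 0, "wz": 0}, {"dx": 0, "dy": 0, "dz": 0.09, "wx": 0, "wy": 0, "wz": 0}, {"dx": 0, "dy": 0, "dz": 0.09, "wx": 0, "wy": 0, "wz": 0}, {"dx": 0, "dy": 0, "dz": 0.09, "wx": 0, "wy": 0, "wz": 0}])

```text
t: 8.85
eef_pos: [426.0, 314.2, 124.1]
eef_rot: [-0.0, 0.652, 0.758, 0.001]
contact_force: [0.3, 0.3, 0.9]
opening: -0.0
```

apply_moves(deltas=[{"dx": 0, "dy": 0.01, "dz": 0, "wx": 0, "wy": 0, "wz": 0}, {"dx": 0, "dy": 0.02, "dz": 0, "wx": 0, "wy": 0, "wz": 0}, {"dx": 0, "dy": 0.03, "dz": 0, "wx": 0, "wy": 0, "wz": 0}, {"dx": 0, "dy": 0.04, "dz": 0, "wx": 0, "wy": 0, "wz": 0}, {"dx": 0, "dy": 0.05, "dz": 0, "wx": 0, "wy": 0, "wz": 0}, {"dx": 0, "dy": 0.058, "dz": 0, "wx": 0, "wy": 0, "wz": 0}, {"dx": 0, "dy": 0.062, "dz": 0, "wx": 0, "wy": 0, "wz": 0}])

```text
t: 9.55
eef_pos: [487.2, 322.7, 122.8]
eef_rot: [-0.0, 0.653, 0.758, 0.0]
contact_force: [-2.6, 0.2, 2.9]
opening: 0.005
```

```bash
python3 - <<'E'
from h import *
a=np.radians(8.5); ex=np.array([np.cos(a),np.sin(a),0]); g=np.array([554.5,332.5,0])
go(g-16*ex+[0,0,122],98.5)
s=shot('scene','s5'); cv2.imwrite('pics/c5.png',cv2.resize(s[135:235,225:345],(720,600),interpolation=cv2.INTER_CUBIC))
E
```

```text
d(m) [-0.0002  0.052   0.0008] w [-0.0003 -0.0007  0.0003] pos [487.2 322.7 122.8] t 9.55 op 0.005 F [-2.6  0.2  2.9]
```

View pics/c5.png

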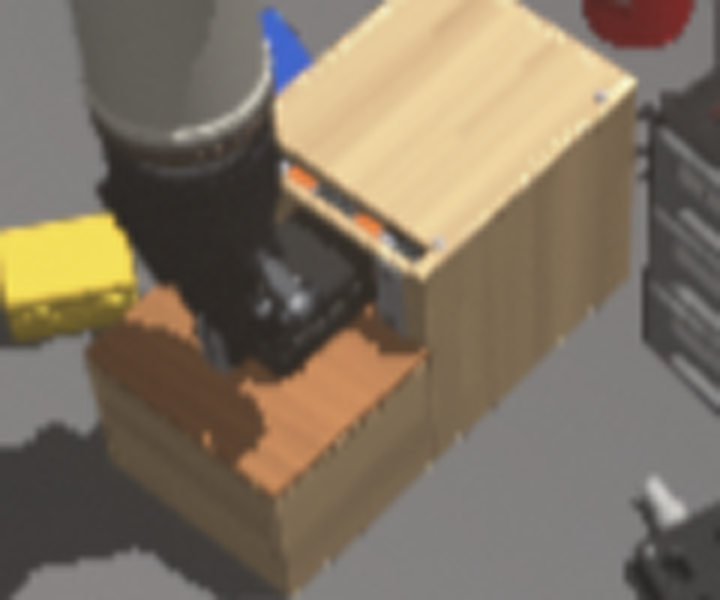

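The case's nose is entering the gateway at (370,280), clear of the right jamb, with only 2.6 N of push. I go on.

apply_moves(deltas=[{"dx": 0, "dy": 0.008, "dz": 0, "wx": 0, "wy": 0, "wz": 0}, {"dx": 0, "dy": 0.016, "dz": 0, "wx": 0, "wy": 0, "wz": 0}, {"dx": 0, "dy": 0.024, "dz": 0, "wx": 0, "wy": 0, "wz": 0}, {"dx": 0, "dy": 0.032, "dz": 0, "wx": 0, "wy": 0, "wz": 0}])

```text
t: 10.0
eef_pos: [518.8, 327.4, 122.9]
eef_rot: [-0.0, 0.652, 0.758, 0.0]
contact_force: [-1.8, -0.5, 1.1]
opening: 0.001
```

apply_moves(deltas=[{"dx": 0, "dy": 0.007, "dz": 0, "wx": 0, "wy": 0, "wz": 0}, {"dx": 0, "dy": 0.014, "dz": 0, "wx": 0, "wy": 0, "wz": 0}, {"dx": 0, "dy": 0.02, "dz": 0, "wx": 0, "wy": 0, "wz": 0}, {"dx": 0, "dy": 0.02, "dz": 0, "wx": 0, "wy": 0, "wz": 0}, {"dx": 0, "dy": 0.02, "dz": 0, "wx": 0, "wy": 0, "wz": 0}])

```text
t: 10.5
eef_pos: [538.3, 330.3, 122.9]
eef_rot: [-0.0, 0.653, 0.758, 0.0]
contact_force: [0.2, -0.6, -0.1]
opening: 0.001
```

No force is left. I back out, rise, and look.

apply_moves(deltas=[{"dx": 0, "dy": -0.03, "dz": 0, "wx": 0, "wy": 0, "wz": 0}, {"dx": 0, "dy": -0.07, "dz": 0, "wx": 0, "wy": 0, "wz": 0}, {"dx": 0, "dy": -0.1, "dz": -0.03, "wx": 0, "wy": 0, "wz": 0}, {"dx": 0, "dy": -0.1, "dz": -0.08, "wx": 0, "wy": 0, "wz": 0}, {"dx": 0, "dy": -0.1, "dz": -0.12, "wx": 0, "wy": 0, "wz": 0}, {"dx": 0, "dy": -0.1, "dz": -0.12, "wx": 0, "wy": 0, "wz": 0}, {"dx": 0, "dy": -0.1, "dz": -0.12, "wx": 0, "wy": 0, "wz": 0}])

```text
t: 11.2
eef_pos: [439.4, 315.8, 244.3]
eef_rot: [0.0, 0.652, 0.758, 0.002]
contact_force: [0.0, -0.0, -1.0]
opening: -0.001
```

```bash
python3 - <<'E'
from h import *
s=shot('scene','s6'); cv2.imwrite('pics/c6.png',cv2.resize(s[115:235,225:385],(800,600),interpolation=cv2.INTER_CUBIC))
o=r.get_obs();print(o['contact_force'],o['t'],o['eef_pos'])
E
```

```text
[-0.36027948 -0.40612565 -0.85346734] 11.25 [438.70472751 315.10618149 242.78264336]
```

View pics/c6.png

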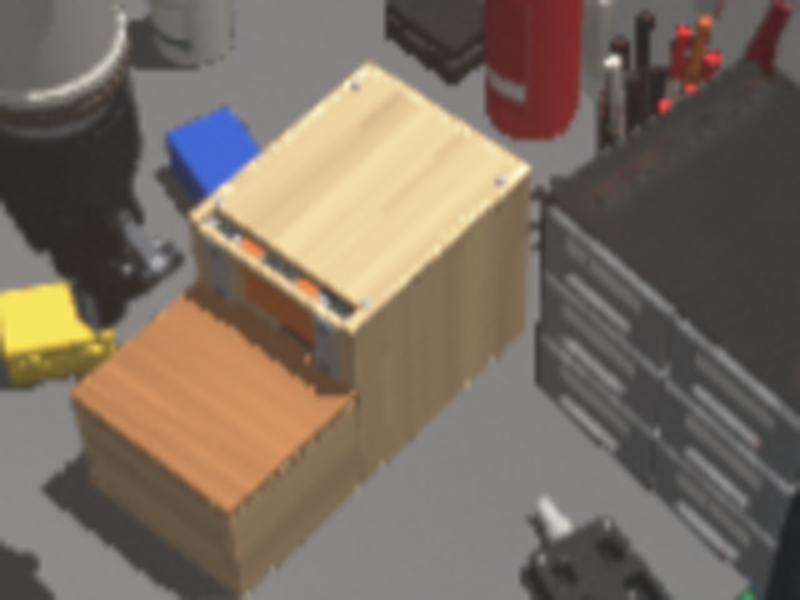

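The landing is empty and the orange flap hangs in the gateway at (280,305). I compare the flap pixels with the earlier shut picture and hand in.

apply_moves(deltas=[{"dx": 0, "dy": 0, "dz": 0, "wx": 0, "wy": 0, "wz": 0}, {"dx": 0, "dy": 0, "dz": 0, "wx": 0, "wy": 0, "wz": 0}, {"dx": 0, "dy": 0, "dz": 0, "wx": 0, "wy": 0, "wz": 0}, {"dx": 0, "dy": 0, "dz": 0, "wx": 0, "wy": 0, "wz": 0}, {"dx": 0, "dy": 0, "dz": 0, "wx": 0, "wy": 0, "wz": 0}])

```text
t: 11.75
eef_pos: [438.9, 315.4, 242.6]
eef_rot: [-0.0, 0.652, 0.758, -0.0]
contact_force: [-0.1, -0.7, -0.2]
opening: 0.005
```

```bash
python3 - <<'E'
from h import *
s=shot('scene','s7')
def m(im):
    h=cv2.cvtColor(im,cv2.COLOR_BGR2HSV)[155:200,262:300]; k=(h[...,0]<12)&(h[...,1]>170)
    return k.sum(), np.argwhere(k).mean(0).round(1), np.argwhere(k).max(0)
for n,im in (('start',cv2.imread('pics/scene0.png')),('s4',cv2.imread('pics/s4.png')),('now',s)): print(n,*m(im))
d0=cv2.imread('pics/s4.png')[155:190,270:296].astype(int); print('gate diff',abs(d0-s[155:190,270:296]).mean())
d=abs(cv2.imread('pics/scene0.png')[205:265,325:385].astype(int)-s[205:265,325:385]); print('pedal/bottle diff',d.mean())
ok=m(s)[0]>0.9*m(cv2.imread('pics/scene0.png'))[0]
print(ok, r.sign_off() if ok else '')
E
```

```text
start 4 [12.5 18.2] [17 25]
s4 2 [13. 19.] [17 25]
now 2 [16.5 24. ] [17 25]
gate diff 6.6179487179487175
pedal/bottle diff 4.700648148148148
False
```

My colour mask was too narrow (only 2–4 pixels), so that check says nothing. I redo it with a workable threshold.

```bash
python3 - <<'E'
from h import *
for n in('scene0','s4','s6','s7'):
    im=cv2.imread(f'pics/{n}.png'); h=cv2.cvtColor(im,cv2.COLOR_BGR2HSV)
    k=np.zeros(im.shape[:2],bool); k[160:190,270:292]=((h[...,0]<12)&(h[...,1]>130)&(h[...,2]>60))[160:190,270:292]
    a=np.argwhere(k); print(n,len(a),a.mean(0).round(1),a.min(0),a.max(0), 'flap px',h[174,281],h[178,284])
E
```

```text
scene0 72 [174.7 280.4] [163 274] [182 287] flap px [ 11 144 103] [ 11 154 104]
s4 72 [174.8 280.1] [163 274] [182 287] flap px [ 11 147 106] [ 10 156 108]
s6 66 [175.2 280.4] [163 274] [182 287] flap px [ 11 146 108] [ 10 154 109]
s7 70 [174.7 280.1] [163 274] [182 287] flap px [ 12 148 107] [ 11 154 109]
```

The flap region now matches the start: 70 against 72 px, with the same centroid and extents. It is shut, so I hand in.

```bash
python3 -c "
from bench import r; print(r.sign_off(), r.get_obs()['t'])"
```

```text
the job is handed in; nothing more can be done
the job is handed in; nothing more can be done
```

I gripped the black case across its width and set it flat on the landing in front of the shut flap. I then pushed it endways through the flap with closed fingers, using about 3 N, and backed the arm clear. I handed in after about 12 s; the sign-off gives no verdict.

**Last checks:**
- **Landing:** it is empty in the last picture, and the push force had fallen to zero by the end of the push.
- **Flap:** its pixels match the shut flap at the start (70 against 72 px, same centroid and extent). My first flap check used a bad colour threshold and told me nothing, so I redid it.
- **Case:** I could not see it inside the box. That it lies down the chute is inferred from the empty landing, the shut flap and the lost force.
- **Bystanders:** the pedal and bottle were compared only by a rough picture difference (mean 4.7 grey levels). The arm never came near them.
- **Positions:** box measurements from the two cameras differed by about 3 to 5 mm, within the margins.

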